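# Make the spring press safe: stop, shut off the air, vent

### The job

Make the spring press safe for a tool change at its valve station, by pressing with the tips of your closed fingers: first press the mushroom-headed stop button all the way down so that it latches and stays down, then press the raised end of the air shut-off rocker so that it tips fully over, and then press the small plain vent button in front of the pressure gauge and keep it down until the needle has run back to rest at the zero mark (the heavy one), then let it come up again. Do not press the start button, which sits flush inside its raised guard ring. Do not pick anything up, and leave the loose parts round the station standing where they are.

Things in the scene. Friction and masses are not known exactly. Their poses are not given: they have to be found in the camera images.
- station: Dark steel manifold sub-base of the valve station, 140 mm (its x) by 304 mm (its y) by 22 mm high, fixed to the table; it carries the four modules. Origin: centre of its underside, on the table; x points away from the operator, z up.
- stop_module: One of four equal housings, 132 (x) by 66 (y) by 46 mm high, side by side on the sub-base at 70 mm pitch in any order. Origin: centre of its underside; x points away from the operator; its flat top face is 68 mm above the table. This one carries the stop button in the middle of its top.
- shutoff_module: One of four equal housings, 132 (x) by 66 (y) by 46 mm high, side by side on the sub-base at 70 mm pitch in any order. Origin: centre of its underside; x points away from the operator; its flat top face is 68 mm above the table. This one carries the rocker in the middle of its top, in a frame 82 by 44 mm that stands 6 mm above the top face.
- vent_module: One of four equal housings, 132 (x) by 66 (y) by 46 mm high, side by side on the sub-base at 70 mm pitch in any order. Origin: centre of its underside; x points away from the operator; its flat top face is 68 mm above the table. Carries the vent button (37 mm from its middle towards -x) and behind it the round gauge (61 mm across, centre 28 mm towards +x, glass 12 mm above the top face).
- start_module: One of four equal housings, 132 (x) by 66 (y) by 46 mm high, side by side on the sub-base at 70 mm pitch in any order. Origin: centre of its underside; x points away from the operator; its flat top face is 68 mm above the table. This one carries the start button in the middle of its top, inside a guard ring 39 mm across and 12 mm high. Not to be pressed.
- stop_top (a point): Middle of the top of the black mushroom head, 41 mm across, as it stands now (33.5 mm above the module's top face while up). It is pressed straight down.
- stop (a joint): Travel of the stop button in m: 0 up, 0.009 hard down. It rises again if let go early; a catch inside snaps in at about 0.0075 and then holds it down (0.0075) when let go. About 3 to 4 N latches it, 4.5 N to the bottom.
- shutoff_far (a point): Point on the upper face of the far half (+x, raised at the start) of the grey rocker, 22 mm from its pivot. Rocker 67 mm long (module x), 32 mm wide; it pivots about the module's y axis, 6 mm above the top face; its upper face is a shallow V, each half rising 0.1 rad outwards. This point drops from about 17 to about 9 mm above the top face as it tips over.
- shutoff (a joint): Rocker angle in rad: 0 = far half raised (air on, as it starts), 0.4 = far half fully pressed down (air off). Over-centre: about 3.5 N at 22 mm from the pivot starts it, past 0.2 it flips over by itself and stays.
- vent_top (a point): Middle of the flat top of the vent button, a plain steel button 17 mm across, as it stands now (15 mm above the module's top face while up). It is pressed straight down.
- vent (a joint): Travel of the vent button in m: 0 up, 0.006 fully down; it springs back up when let go. Fully down takes about 4 to 5 N. The vent opens at about 0.0027.
- gauge_needle (a joint): Needle angle in rad, clockwise from the zero mark: 0 = at rest at zero, 4.71 = full scale; starts at 2.2 to 3.8. Seen from the operator the zero mark, longer and heavier than the others, lies at the lower left of the dial. The needle falls only while the vent button is held down, to zero in about 3 to 5 s, and stops if it is let go early. It lies under glass.
- start (a joint): Travel of the start button in m: 0 up, 0.005 down. Must not be pressed.
- start_top (a point): Middle of the top of the start button, 23 mm across, 9 mm above its module's top face, 3 mm below the rim of its guard ring.
- spring_unit_a: Loose part that must stay where it is: assembled spring unit (steel spring with a steel disc and pin on top), 65 mm across, 147 mm tall. Origin: middle of its underside.
- piston_a: Loose part that must stay where it is: white plastic piston with a steel stem, 65 mm across, 103 mm tall. Origin: middle of its underside.
- piston_b: Loose part that must stay where it is: second white piston, same size. Origin: middle of its underside.
- spring_a: Loose part that must stay where it is: compression spring on end, 58 mm across, 113 mm tall. Origin: middle of its underside.
- grease_tin_a: Loose part that must stay where it is: flat round tin, 70 mm across, 28 mm high. Origin: middle of its underside.
- hex_key_a: Loose part that must stay where it is: hex key lying flat, 93 by 33 mm, 6 mm high. Origin: middle of its underside.

How it is judged (in metres and radians):
On the way, in this order (a step that is already met when the one before it is completed fails the run):
1. the stop button is latched down (value of joint stop above 0.0065 m), for 0.2 s.
2. the air shut-off rocker is tipped fully over (value of joint shutoff above 0.35 rad and value of joint stop above 0.0065 m), for 0.2 s.
3. the vent button is held down until the needle is at zero (value of joint gauge_needle below 0.12 rad and value of joint vent above 0.0027 m and value of joint shutoff above 0.35 rad), for 0.1 s.
At the end, for the whole second after the job is handed in: Stop button latched down (over 6.5 mm), rocker tipped over (over 0.35 of 0.4 rad), needle at zero (under 0.12 rad), vent button up again (under 1 mm) and the start button up; every loose part within 20 mm of where it stood (all of step 2 and value of joint gauge_needle below 0.12 rad and value of joint each of vent, start below 0.001 m and distance of each of spring_unit_a, piston_a, piston_b, spring_a, grease_tin_a, hex_key_a from where it was at the start of the episode below 0.02 m); the robot touches nothing.
It fails at once if the vent button is pressed (over 2 mm) while the air is still on (value of joint vent above 0.002 m and value of joint shutoff below 0.3 rad).
It fails at once if the start button is pressed (over 2 mm) (value of joint start above 0.002 m).
It fails at once if a loose part is picked up, knocked over or pushed away (moved over 20 mm) (distance of any of spring_unit_a, piston_a, piston_b, spring_a, grease_tin_a, hex_key_a from where it was at the start of the episode above 0.02 m).
It also fails if it takes over 51 s, if anything falls off the work surface, if the arm or the gripper's body presses on something with over 40 N, if the wrist force passes 120 N, or if a joint passes its speed limit or range.

### The arm

A 6-joint arm with a two-finger parallel gripper is mounted at the origin on a cart in front of the work surface, level with it; the furniture and walls round the work are solid. World frame = base frame: x ahead of the robot, y to its left, z up, the work surface at z = 0. Lengths are in m, angles in degrees, forces in N, time in s.
With the tool pointing down it reaches from about 0.275 to 0.725 m from the base axis. Payload 5.6 kg.
Tool frame: the origin (TCP) lies midway between the tips of the shut fingers; the grasp point (between the pads) lies 19 mm behind it (robot.grip_point_offset is the distance from the TCP to the grasp point, in m); z points along the fingers, y is the line along which they close (so a half turn about z gives the same grasp; the last joint's range is limited). The gripper opens to 85 mm and grips with 20 to 120 N. Pads are 22 mm wide; open, the fingers measure 114 mm over their backs; the gripper's body (76 mm by 85 mm) begins 54 mm behind the grasp point. The pads swing forward as they close: fully open they stand 13 mm farther back than shut.
Start: joints at [-59.897, 14.616, 6.199, 0, -81.583, -16.306], TCP at [0.131, -0.534, 0.231] pointing down, gripper open.
Joint ranges: [-168.99, 168.99], [-69.2, 112.95], [-62.41, 85.93], [-164.36, 98.24], [-168.68, -3.75], [-174.98, 174.98]. Speed limits (degrees/s): [147.25, 147.25, 180, 180, 180, 180].

### API

Orientations are given as [roll, pitch, yaw] about the fixed x, y, z axes, in that order (R = Rz(yaw) Ry(pitch) Rx(roll)).
In Python, from plant import robot, imaging, ticket gives the robot as it stands.
- The arm moves only by the tool play_rows, never from a script. Its argument "motion" is a list of rows, each an object of numbers: "x", "y", "z": the shift along the tool's x, y, z in mm; "twist": the turn about the tool's z in rad; "gripper": the opening, from 0 (shut) to 1 (fully open). A call has 1 to 12 rows; each row is the pose to reach, as a shift and turn from the pose commanded when the call began, along the tool's axes at that moment; what a row does not reach only later rows make up. A row lasts 1/8 s, in which the tool goes at most 62.5 mm and 10.7 degrees, less where a joint would pass 70% of its speed; a pose out of reach is approached as far as the arm can. A call with a gripper value outside its range is refused whole. The fingers move at their own pace and stop on an object; "squeeze" is the grip in N (left out, the last holds). Time passes only in rows, so rows that repeat a pose let the fingers close. It gives the time, the measured TCP pose, the force, the opening and the grip force at its end, in the units of the state.
- robot.read_state(): the state, without advancing time (a new reading comes with each control period).
- imaging.grab_frame(name): name is "scene" or "top" or "wrist"; returns a dict with "color" (400x640x3 uint8, red, green, blue), "depth" (400x640 float32, m along the optical axis (not along the pixel's ray), 0 where there is no reading), "fx", "fy", "cx", "cy" (pixels), "R" (3x3) and "t" (3): a world point X has camera coordinates R X + t. Camera axes: x right, y down, z forward; pixel columns grow to the right and rows downward; lengths in m; the calibration is good to about 2 mm. A picture is of the moment at which its call begins.
- ticket.close_job(): hands the job in; it is judged then, once.
The state is a dict: "time": time; "joints": joint angles; "qd": joint speeds; "tau": joint torques, N m; "position": TCP position; "ee_rot": TCP orientation; "force": force on the tool from outside, world axes, zero at the start; "torque": the same for the moment, N m; "gripper_width": finger opening in m; "finger_force": force on a finger pad.
Only numpy, scipy, OpenCV 4.12 (cv2) and the standard library are available. Lean on these libraries where they do the work, as an engineer would, in place of code of your own. Each camera call takes 0.05 s, during which the arm holds its last target. There are 200 camera calls.

## Working session

There is one attempt and no reset: what is moved stays moved. The work goes in short steps, Python scripts to look and compute and a tool call to move; the robot and the scene stay as the last step left them, time stands still between calls to the robot, and variables do not carry over. Pictures are saved under pics/ and viewed, at most 10 in all, crops included, and the job is handed in when it is done.

Besides the shell and the picture viewer there is one more tool, called after ">>>" as name(argument=value, ...) on one line, values as JSON. play_rows: Moves the arm, as the interface text tells. Its arguments: {"type":"object","properties":{"motion":{"type":"array","items":{"type":"object","properties":{"x":{"type":"number"},"y":{"type":"number"},"z":{"type":"number"},"twist":{"type":"number"},"gripper":{"type":"number"}}}},"squeeze":{"type":"number"}},"required":["motion"]}

```bash
mkdir -p pics
cat > h.py <<'E'
import numpy as np, cv2
from plant import robot, imaging, ticket
def grab(n,save=None):
    f=imaging.grab_frame(n)
    if save: cv2.imwrite('pics/'+save,f['color'][:,:,::-1])
    return f
def cloud(f):
    d=f['depth'];v,u=np.mgrid[:400,:640]
    P=np.stack([(u-f['cx'])/f['fx']*d,(v-f['cy'])/f['fy']*d,d],-1)
    W=(P-f['t'])@f['R']; W[d==0]=np.nan
    return W
E
python3 - <<'E'
from h import *
s=robot.read_state();print(s['time'],s['position'],s['ee_rot'],s['gripper_width'])
for n in('top','scene'):
    f=grab(n,n+'1.png');np.savez(n+'1.npz',W=cloud(f),c=f['color'])
    print(n,-f['R'].T@f['t'],f['fx'])
E
```

```text
0.0 [ 0.13109181 -0.53362679  0.23037712] [ 1.79889175e+02 -3.91575203e-03 -1.66209133e+02] 0.08507189026774395
top [0.4014492  0.06792995 0.92369953] 403.84275467019785
scene [0.10658338 0.42054738 0.84270481] 471.3045795342985
```

View pics/top1.png

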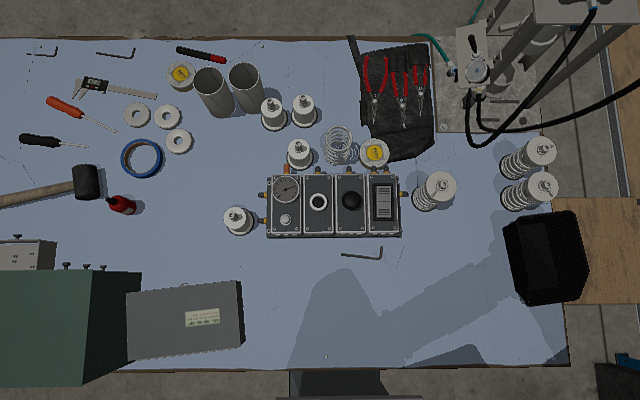

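View pics/scene1.png

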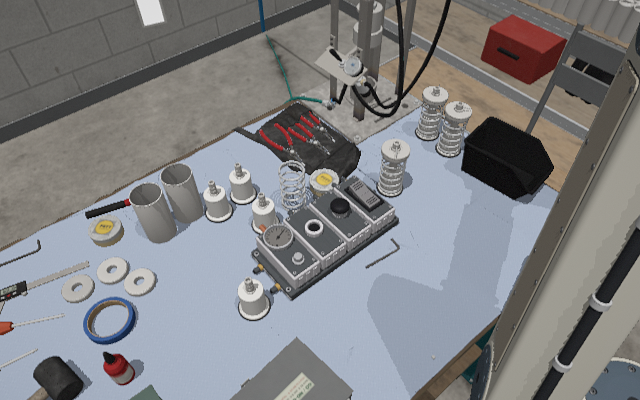

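The top view shows, from left to right: vent (button about 286,219, gauge 286,190), start ring (318,202), stop mushroom (351,200) and rocker (384,202). The spring unit is close on the right, at about (432,192). Next I measure these in world coordinates.

Run:
```python
from h import *
z=np.load('top1.npz');W=z['W'];c=z['c']
sub=W[165:245,255:410].reshape(-1,3)
m=(abs(sub[:,2]-.068)<.004)
p=sub[m][:,:2].astype(np.float32);r=cv2.minAreaRect(p);print('top face rect',r,np.median(sub[m][:,2]))
b=cv2.boxPoints(r);print(b)
for n,(u,v,R,lo,hi) in dict(stop=(351,200,14,.092,.11),vent=(286,219,8,.077,.09),ring=(318,202,12,.0765,.09),gauge=(286,190,18,.0765,.09),rock=(384,202,22,.076,.1)).items():
    q=W[v-R:v+R+1,u-R:u+R+1].reshape(-1,3);q=q[(q[:,2]>lo)&(q[:,2]<hi)]
    print(n,len(q),q.mean(0).round(4),((q.min(0)+q.max(0))/2).round(4),np.ptp(q,0).round(4))
print('rocker col z',[(v,W[v,384].round(3).tolist()) for v in range(182,224,4)])
for n,(u,v) in dict(unit=(437,185),pist=(298,150),pist2=(238,216)).items():
    q=W[v-25:v+25,u-25:u+25].reshape(-1,3);q=q[(q[:,2]>.09)&(q[:,2]<.2)]
    print(n,q.mean(0).round(3),q.max(0).round(3))
z=np.load('scene1.npz');W=z['W']
sub=W[165:300,240:410].reshape(-1,3)
m=(abs(sub[:,2]-.068)<.004);r=cv2.minAreaRect(sub[m][:,:2].astype(np.float32));print('scene rect',r)
q=W[193:220,325:355].reshape(-1,3);q=q[q[:,2]>.094];print('stop sc',q.mean(0),((q.min(0)+q.max(0))/2),np.ptp(q,0))
c=cv2.imread('pics/top1.png')[160:245,250:415];cv2.imwrite('pics/crop1.png',cv2.resize(c,None,fx=4.8,fy=4.8,interpolation=cv2.INTER_CUBIC))
```

```text
top face rect ((0.5647152066230774, 0.028306663036346436), (0.13079369068145752, 0.2731281518936157), 0.08926533907651901) 0.06726381082538611
[[ 0.49910563  0.1647687 ]
 [ 0.4995312  -0.10835914]
 [ 0.6303248  -0.10815537]
 [ 0.6298992   0.16497245]]
stop 283 [ 0.5645 -0.0059  0.0981] [ 0.5648 -0.0061  0.0975] [0.0384 0.0382 0.0109]
vent 51 [0.5282 0.1335 0.0819] [0.5286 0.1339 0.082 ] [0.0152 0.0149 0.0077]
ring 172 [0.5649 0.0632 0.0788] [0.5649 0.0641 0.0796] [0.0367 0.0363 0.0062]
gauge 591 [0.5933 0.1328 0.0795] [0.5941 0.1335 0.0809] [0.0599 0.0601 0.0086]
rock 384 [ 0.5691 -0.0759  0.081 ] [ 0.5687 -0.0764  0.0834] [0.0723 0.0403 0.0148]
rocker col z [(182, [0.609, -0.082, 0.067]), (186, [0.596, -0.078, 0.087]), (190, [0.587, -0.078, 0.086]), (194, [0.579, -0.078, 0.083]), (198, [0.571, -0.078, 0.078]), (202, [0.563, -0.078, 0.079]), (206, [0.555, -0.078, 0.075]), (210, [0.546, -0.078, 0.075]), (214, [0.537, -0.077, 0.076]), (218, [0.529, -0.077, 0.074]), (222, [0.521, -0.078, 0.067])]
unit [ 0.584 -0.184  0.128] [ 0.617 -0.154  0.148]
pist [0.687 0.105 0.099] [0.694 0.112 0.105]
pist2 [0.534 0.242 0.099] [0.541 0.249 0.106]
scene rect ((0.5627634525299072, 0.0394371896982193), (0.3668175935745239, 0.33923959732055664), 51.62952423095703)
stop sc [ 0.56237685 -0.00528442  0.09889787] [ 0.56356893 -0.0069938   0.0990136 ] [0.03702286 0.03733226 0.00999591]
```

View pics/crop1.png

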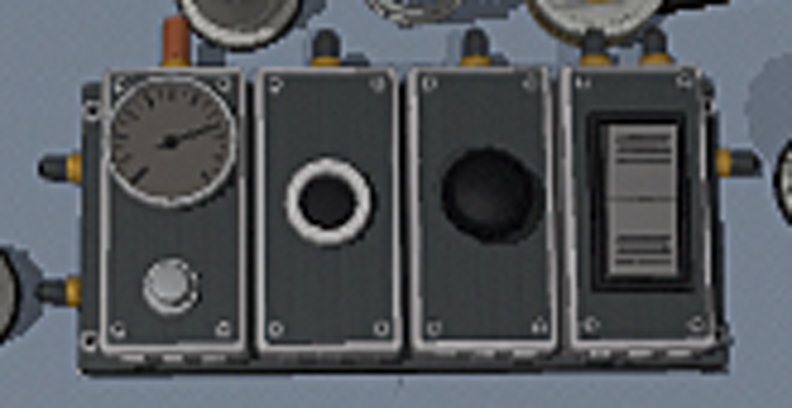

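Everything agrees with the given sizes. The station yaw is about 0 and its centre is near (0.5645, 0.029). The targets are:

| Target | x | y | z |
|---|---|---|---|
| Stop | 0.5645 | -0.006 | 0.1015 |
| Rocker far | 0.5865 | -0.0765 | 0.085 |
| Vent | 0.528 | 0.1335 | 0.083 |

I close the fingers and travel high to a point above the stop button.

>>> play_rows(motion=[{"x": -46, "y": 34, "twist": 0.02, "gripper": 0}, {"x": -91, "y": 68, "twist": 0.04, "gripper": 0}, {"x": -137, "y": 102, "twist": 0.06, "gripper": 0}, {"x": -182, "y": 136, "twist": 0.08, "gripper": 0}, {"x": -228, "y": 170, "twist": 0.1, "gripper": 0}, {"x": -273, "y": 204, "twist": 0.12, "gripper": 0}, {"x": -319, "y": 239, "twist": 0.14, "gripper": 0}, {"x": -364, "y": 273, "twist": 0.16, "gripper": 0}, {"x": -410, "y": 307, "twist": 0.18, "gripper": 0}, {"x": -456, "y": 341, "twist": 0.2, "gripper": 0}, {"x": -501, "y": 375, "twist": 0.22, "gripper": 0}, {"x": -547, "y": 409, "twist": 0.24, "gripper": 0}], squeeze=40)

```text
schema error: expected keys x, y, z, twist, gripper
```

>>> play_rows(motion=[{"x": 0, "gripper": 0}, {"x": 0, "gripper": 0}, {"x": 0, "gripper": 0}])

```text
schema error: expected keys x, y, z, twist, gripper
```

>>> play_rows(motion=[{"x": -46, "y": 34, "z": 0, "twist": 0.02, "gripper": 0}, {"x": -91, "y": 68, "z": 0, "twist": 0.04, "gripper": 0}, {"x": -137, "y": 102, "z": 0, "twist": 0.06, "gripper": 0}, {"x": -182, "y": 136, "z": 0, "twist": 0.08, "gripper": 0}, {"x": -228, "y": 170, "z": 0, "twist": 0.1, "gripper": 0}, {"x": -273, "y": 204, "z": 0, "twist": 0.12, "gripper": 0}, {"x": -319, "y": 239, "z": 0, "twist": 0.14, "gripper": 0}, {"x": -364, "y": 273, "z": 0, "twist": 0.16, "gripper": 0}, {"x": -410, "y": 307, "z": 0, "twist": 0.18, "gripper": 0}, {"x": -456, "y": 341, "z": 0, "twist": 0.2, "gripper": 0}, {"x": -501, "y": 375, "z": 0, "twist": 0.22, "gripper": 0}, {"x": -547, "y": 409, "z": 0, "twist": 0.24, "gripper": 0}], squeeze=40)

```text
time: 1.6
position: [0.5656, -0.0048, 0.231]
ee_rot: [-180.0, -0.0, -180.0]
force: [0.2, -1.6, -0.0]
gripper_width: -0.0002
finger_force: 0.0
```

>>> play_rows(motion=[{"x": 0, "y": 0, "z": 0, "twist": 0, "gripper": 0}, {"x": 0, "y": 0, "z": 0, "twist": 0, "gripper": 0}])

```text
time: 1.85
position: [0.5645, -0.0065, 0.2307]
ee_rot: [-180.0, -0.1, -179.9]
force: [0.2, 0.3, 0.2]
gripper_width: -0.0003
finger_force: 0.0
```

On target, with tool x = -world x and tool y = world y. I descend, then press slowly.

>>> play_rows(motion=[{"x": 0, "y": 0, "z": 40, "twist": 0, "gripper": 0}, {"x": 0, "y": 0, "z": 80, "twist": 0, "gripper": 0}, {"x": 0, "y": 0, "z": 110, "twist": 0, "gripper": 0}, {"x": 0, "y": 0, "z": 122, "twist": 0, "gripper": 0}, {"x": 0, "y": 0, "z": 127, "twist": 0, "gripper": 0}, {"x": 0, "y": 0, "z": 130, "twist": 0, "gripper": 0}, {"x": 0, "y": 0, "z": 133, "twist": 0, "gripper": 0}, {"x": 0, "y": 0, "z": 135, "twist": 0, "gripper": 0}, {"x": 0, "y": 0, "z": 135, "twist": 0, "gripper": 0}])

```text
time: 2.98
position: [0.5655, -0.0065, 0.0967]
ee_rot: [180.0, 0.1, -179.9]
force: [0.7, -0.1, 1.7]
gripper_width: -0.0001
finger_force: 0.9
```

>>> play_rows(motion=[{"x": 0, "y": 0, "z": 1, "twist": 0, "gripper": 0}, {"x": 0, "y": 0, "z": 2, "twist": 0, "gripper": 0}, {"x": 0, "y": 0, "z": 2, "twist": 0, "gripper": 0}])

```text
time: 3.35
position: [0.5651, -0.0064, 0.0943]
ee_rot: [180.0, 0.0, -180.0]
force: [2.2, 0.5, 2.2]
gripper_width: 0.0
finger_force: 1.1
```

>>> play_rows(motion=[{"x": 0, "y": 0, "z": 1, "twist": 0, "gripper": 0}, {"x": 0, "y": 0, "z": 2, "twist": 0, "gripper": 0}, {"x": 0, "y": 0, "z": 2, "twist": 0, "gripper": 0}])

```text
time: 3.72
position: [0.5651, -0.0064, 0.0925]
ee_rot: [180.0, 0.0, -179.9]
force: [0.9, 0.0, 3.1]
gripper_width: -0.0001
finger_force: 2.0
```

>>> play_rows(motion=[{"x": 0, "y": 0, "z": 1, "twist": 0, "gripper": 0}, {"x": 0, "y": 0, "z": 1, "twist": 0, "gripper": 0}, {"x": 0, "y": 0, "z": 1, "twist": 0, "gripper": 0}])

```text
time: 4.1
position: [0.5652, -0.0064, 0.0923]
ee_rot: [-180.0, 0.1, -179.9]
force: [0.0, -0.5, 9.6]
gripper_width: -0.0001
finger_force: 4.5
```

9.6 N at the bottom stop, so it is down. I lift, check that it stays latched, and move over the rocker's far end.

>>> play_rows(motion=[{"x": 0, "y": 0, "z": -20, "twist": 0, "gripper": 0}, {"x": 0, "y": 0, "z": -50, "twist": 0, "gripper": 0}, {"x": -11, "y": -35, "z": -50, "twist": 0, "gripper": 0}, {"x": -22, "y": -70, "z": -50, "twist": 0, "gripper": 0}, {"x": -22, "y": -70, "z": -50, "twist": 0, "gripper": 0}, {"x": -22, "y": -70, "z": -50, "twist": 0, "gripper": 0}])

```text
time: 4.85
position: [0.586, -0.0761, 0.1402]
ee_rot: [180.0, -0.1, -180.0]
force: [-0.0, 0.4, 0.2]
gripper_width: 0.0
finger_force: 0.0
```

Run:
```python
from h import *
f=grab('scene','s2.png');W=cloud(f)
q=W[193:225,325:358].reshape(-1,3);q=q[(q[:,2]>.085)&(q[:,2]<.11)&(abs(q[:,0]-.5645)<.02)&(abs(q[:,1]+.006)<.02)];print(len(q),q.max(0),np.percentile(q[:,2],90) if len(q) else 0)
c=cv2.imread('pics/s2.png')[130:310,230:450];cv2.imwrite('pics/s2c.png',cv2.resize(c,None,fx=3.3,fy=3.3))
```

```text
233 [0.58404843 0.01312888 0.09725485] 0.09485095937901986
```

View pics/s2c.png

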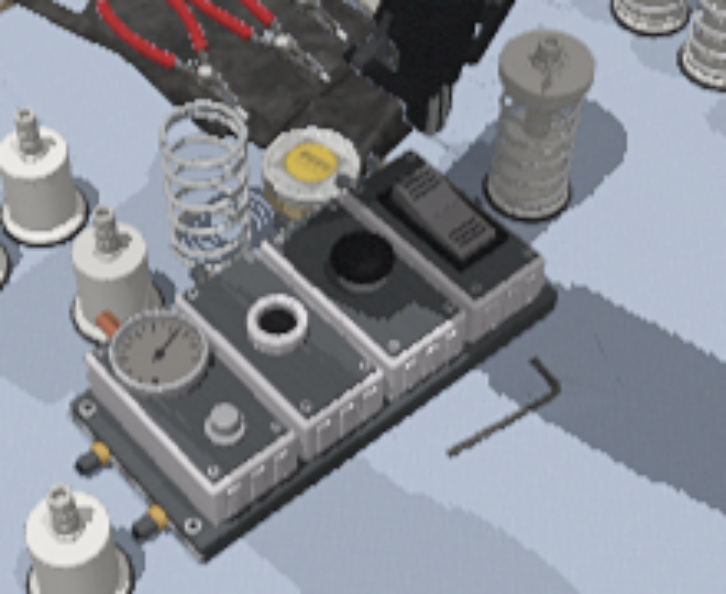

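The picture shows the stop head lowered (top about 0.094, at 360,255 in the crop, so latched), the far end of the rocker raised, the fingertips above it, and the spring unit clear of the gripper. Next I press the rocker.

>>> play_rows(motion=[{"x": 0, "y": 0, "z": 30, "twist": 0, "gripper": 0}, {"x": 0, "y": 0, "z": 48, "twist": 0, "gripper": 0}, {"x": 0, "y": 0, "z": 52, "twist": 0, "gripper": 0}, {"x": 0, "y": 0, "z": 55, "twist": 0, "gripper": 0}, {"x": 0, "y": 0, "z": 58, "twist": 0, "gripper": 0}, {"x": 0, "y": 0, "z": 60, "twist": 0, "gripper": 0}, {"x": 0, "y": 0, "z": 61, "twist": 0, "gripper": 0}, {"x": 0, "y": 0, "z": 61, "twist": 0, "gripper": 0}])

```text
time: 5.9
position: [0.5869, -0.0766, 0.0802]
ee_rot: [-180.0, -0.0, -180.0]
force: [-0.2, -0.7, -0.4]
gripper_width: -0.0001
finger_force: 0.0
```

The force has dropped to zero, so it has probably flipped. I press slightly further to be sure, then move away and look.

>>> play_rows(motion=[{"x": 0, "y": 0, "z": 1, "twist": 0, "gripper": 0}, {"x": 0, "y": 0, "z": 2, "twist": 0, "gripper": 0}, {"x": 0, "y": 0, "z": 2, "twist": 0, "gripper": 0}])

```text
time: 6.28
position: [0.5868, -0.0765, 0.0781]
ee_rot: [180.0, -0.0, -180.0]
force: [-0.4, 0.5, 0.9]
gripper_width: -0.0003
finger_force: 0.0
```

>>> play_rows(motion=[{"x": 0, "y": 0, "z": -20, "twist": 0, "gripper": 0}, {"x": 0, "y": 0, "z": -62, "twist": 0, "gripper": 0}, {"x": 15, "y": 50, "z": -72, "twist": 0, "gripper": 0}, {"x": 30, "y": 100, "z": -72, "twist": 0, "gripper": 0}, {"x": 45, "y": 155, "z": -72, "twist": 0, "gripper": 0}, {"x": 58, "y": 210, "z": -72, "twist": 0, "gripper": 0}, {"x": 58, "y": 210, "z": -72, "twist": 0, "gripper": 0}, {"x": 58, "y": 210, "z": -72, "twist": 0, "gripper": 0}])

```text
time: 7.28
position: [0.5287, 0.1335, 0.1504]
ee_rot: [-180.0, 0.0, -179.9]
force: [-0.3, 0.3, -0.3]
gripper_width: -0.0004
finger_force: 0.0
```

Run:
```python
from h import *
f=grab('scene','s3.png');W=cloud(f)
# rocker heights along its length
w=W.reshape(-1,3);w=w[np.isfinite(w[:,0])&(abs(w[:,1]+.0765)<.01)&(w[:,2]>.06)&(w[:,2]<.1)]
for d in (-28,-22,-11,0,11,22,28):
    q=w[abs(w[:,0]-.5645-d/1e3)<.004];print(d,len(q),np.median(q[:,2]).round(4))
c=cv2.imread('pics/s3.png')[130:310,230:450];cv2.imwrite('pics/s3c.png',cv2.resize(c,None,fx=3.3,fy=3.3))
```

```text
-28 57 0.0857
-22 25 0.0871
-11 23 0.0838
0 16 0.0799
11 12 0.0784
22 0 nan
28 0 nan
  return _methods._mean(a, axis=axis, dtype=dtype,
  ret = ret.dtype.type(ret / rcount)
```

View pics/s3c.png

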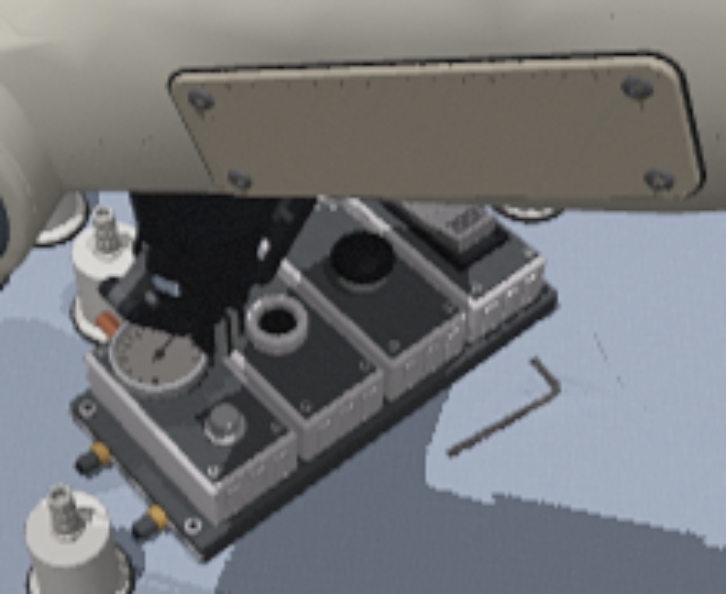

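The near end of the rocker is now the raised one (0.087), so it has tipped over. The stop is still latched, and the fingers are above the vent button. Now I press and hold the vent.

>>> play_rows(motion=[{"x": 0, "y": 0, "z": 35, "twist": 0, "gripper": 0}, {"x": 0, "y": 0, "z": 58, "twist": 0, "gripper": 0}, {"x": 0, "y": 0, "z": 66, "twist": 0, "gripper": 0}, {"x": 0, "y": 0, "z": 70, "twist": 0, "gripper": 0}, {"x": 0, "y": 0, "z": 73, "twist": 0, "gripper": 0}, {"x": 0, "y": 0, "z": 74, "twist": 0, "gripper": 0}, {"x": 0, "y": 0, "z": 74, "twist": 0, "gripper": 0}])

```text
time: 8.2
position: [0.5295, 0.1334, 0.0771]
ee_rot: [180.0, 0.1, -179.9]
force: [0.1, -2.1, 4.1]
gripper_width: 0.0004
finger_force: 2.0
```

>>> play_rows(motion=[{"x": 0, "y": 0, "z": 1, "twist": 0, "gripper": 0}, {"x": 0, "y": 0, "z": 1, "twist": 0, "gripper": 0}, {"x": 0, "y": 0, "z": 1, "twist": 0, "gripper": 0}, {"x": 0, "y": 0, "z": 1, "twist": 0, "gripper": 0}, {"x": 0, "y": 0, "z": 1, "twist": 0, "gripper": 0}, {"x": 0, "y": 0, "z": 1, "twist": 0, "gripper": 0}, {"x": 0, "y": 0, "z": 1, "twist": 0, "gripper": 0}, {"x": 0, "y": 0, "z": 1, "twist": 0, "gripper": 0}, {"x": 0, "y": 0, "z": 1, "twist": 0, "gripper": 0}, {"x": 0, "y": 0, "z": 1, "twist": 0, "gripper": 0}, {"x": 0, "y": 0, "z": 1, "twist": 0, "gripper": 0}, {"x": 0, "y": 0, "z": 1, "twist": 0, "gripper": 0}])

```text
time: 9.7
position: [0.5295, 0.1334, 0.077]
ee_rot: [-180.0, 0.1, -179.9]
force: [-2.6, -2.7, 9.9]
gripper_width: 0.0001
finger_force: 5.2
```

Fully down at 9.9 N. I hold for 4.5 s more.

>>> play_rows(motion=[{"x": 0, "y": 0, "z": 0, "twist": 0, "gripper": 0}, {"x": 0, "y": 0, "z": 0, "twist": 0, "gripper": 0}, {"x": 0, "y": 0, "z": 0, "twist": 0, "gripper": 0}, {"x": 0, "y": 0, "z": 0, "twist": 0, "gripper": 0}, {"x": 0, "y": 0, "z": 0, "twist": 0, "gripper": 0}, {"x": 0, "y": 0, "z": 0, "twist": 0, "gripper": 0}, {"x": 0, "y": 0, "z": 0, "twist": 0, "gripper": 0}, {"x": 0, "y": 0, "z": 0, "twist": 0, "gripper": 0}, {"x": 0, "y": 0, "z": 0, "twist": 0, "gripper": 0}, {"x": 0, "y": 0, "z": 0, "twist": 0, "gripper": 0}, {"x": 0, "y": 0, "z": 0, "twist": 0, "gripper": 0}, {"x": 0, "y": 0, "z": 0, "twist": 0, "gripper": 0}])

```text
time: 11.2
position: [0.5295, 0.1334, 0.077]
ee_rot: [180.0, 0.1, -179.9]
force: [-2.1, -2.5, 9.9]
gripper_width: -0.0001
finger_force: 5.2
```

>>> play_rows(motion=[{"x": 0, "y": 0, "z": 0, "twist": 0, "gripper": 0}, {"x": 0, "y": 0, "z": 0, "twist": 0, "gripper": 0}, {"x": 0, "y": 0, "z": 0, "twist": 0, "gripper": 0}, {"x": 0, "y": 0, "z": 0, "twist": 0, "gripper": 0}, {"x": 0, "y": 0, "z": 0, "twist": 0, "gripper": 0}, {"x": 0, "y": 0, "z": 0, "twist": 0, "gripper": 0}, {"x": 0, "y": 0, "z": 0, "twist": 0, "gripper": 0}, {"x": 0, "y": 0, "z": 0, "twist": 0, "gripper": 0}, {"x": 0, "y": 0, "z": 0, "twist": 0, "gripper": 0}, {"x": 0, "y": 0, "z": 0, "twist": 0, "gripper": 0}, {"x": 0, "y": 0, "z": 0, "twist": 0, "gripper": 0}, {"x": 0, "y": 0, "z": 0, "twist": 0, "gripper": 0}])

```text
time: 12.7
position: [0.5295, 0.1334, 0.077]
ee_rot: [-180.0, 0.1, -179.9]
force: [-2.1, -2.9, 9.9]
gripper_width: 0.0
finger_force: 5.2
```

>>> play_rows(motion=[{"x": 0, "y": 0, "z": 0, "twist": 0, "gripper": 0}, {"x": 0, "y": 0, "z": 0, "twist": 0, "gripper": 0}, {"x": 0, "y": 0, "z": 0, "twist": 0, "gripper": 0}, {"x": 0, "y": 0, "z": 0, "twist": 0, "gripper": 0}, {"x": 0, "y": 0, "z": 0, "twist": 0, "gripper": 0}, {"x": 0, "y": 0, "z": 0, "twist": 0, "gripper": 0}, {"x": 0, "y": 0, "z": 0, "twist": 0, "gripper": 0}, {"x": 0, "y": 0, "z": 0, "twist": 0, "gripper": 0}, {"x": 0, "y": 0, "z": 0, "twist": 0, "gripper": 0}, {"x": 0, "y": 0, "z": 0, "twist": 0, "gripper": 0}, {"x": 0, "y": 0, "z": 0, "twist": 0, "gripper": 0}, {"x": 0, "y": 0, "z": 0, "twist": 0, "gripper": 0}])

```text
time: 14.2
position: [0.5295, 0.1334, 0.077]
ee_rot: [-180.0, 0.1, -179.9]
force: [-2.2, -3.7, 10.3]
gripper_width: 0.0001
finger_force: 5.2
```

Run:
```python
from h import *
a=grab('scene','s4.png')['color'];b=grab('wrist','w4.png')['color']
c=cv2.resize(a[205:295,240:330,::-1],(400,400),interpolation=cv2.INTER_CUBIC)
cv2.imwrite('pics/g4.png',np.hstack([c,cv2.resize(b[:,:,::-1],(400,250)) if 0 else cv2.resize(b[:,120:520,::-1],(400,400))]))
```

```text
(no output)
```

View pics/g4.png

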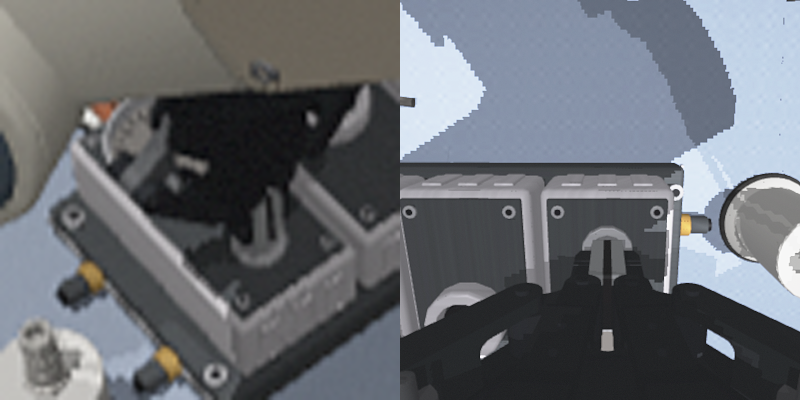

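The fingers are on the button, and the gauge is hidden under the gripper. It has been held for about 6 s, so I let go, withdraw up and towards the robot, and read the needle.

>>> play_rows(motion=[{"x": 0, "y": 0, "z": -20, "twist": 0, "gripper": 0}, {"x": 0, "y": 0, "z": -65, "twist": 0, "gripper": 0}, {"x": 30, "y": 0, "z": -110, "twist": 0, "gripper": 0}, {"x": 80, "y": -20, "z": -140, "twist": 0, "gripper": 0}, {"x": 130, "y": -60, "z": -150, "twist": 0, "gripper": 0}, {"x": 170, "y": -105, "z": -150, "twist": 0, "gripper": 0}, {"x": 190, "y": -160, "z": -150, "twist": 0, "gripper": 0}, {"x": 190, "y": -200, "z": -150, "twist": 0, "gripper": 0}, {"x": 190, "y": -200, "z": -150, "twist": 0, "gripper": 0}, {"x": 190, "y": -200, "z": -150, "twist": 0, "gripper": 0}])

```text
time: 15.55
position: [0.339, -0.0661, 0.2251]
ee_rot: [179.9, 0.0, -180.0]
force: [0.4, -0.2, 0.5]
gripper_width: -0.0003
finger_force: 0.0
```

Run:
```python
from h import *
a=grab('scene','s5.png')['color'];f=grab('top','t5.png');b=f['color']
c=cv2.resize(a[130:310,235:415,::-1],(400,400),interpolation=cv2.INTER_CUBIC)
d=cv2.resize(b[165:245,260:340,::-1],(400,400),interpolation=cv2.INTER_CUBIC)
cv2.imwrite('pics/g5.png',np.hstack([c,d]))
W=cloud(f);print([(n,np.nanmedian(W[v-1:v+2,u-1:u+2,2]).round(4)) for n,u,v in(('vent',286,219),('stop',351,200),('start',318,202),('rfar',384,190),('rnear',384,212))])
o=np.load('top1.npz')['W'][...,2]
D=np.abs(W[...,2]-o)>.015; D[:, :200]=0; D[:,460:]=0
print(cv2.connectedComponentsWithStats(D.astype(np.uint8))[2][1:][:,:5][ (cv2.connectedComponentsWithStats(D.astype(np.uint8))[2][1:,4]>40)])
```

```text
[('vent', np.float64(0.0821)), ('stop', np.float64(0.0939)), ('start', np.float64(0.0758)), ('rfar', np.float64(0.0763)), ('rnear', np.float64(0.0885))]
[[  200   292   260   108 16685]]
```

View pics/g5.png

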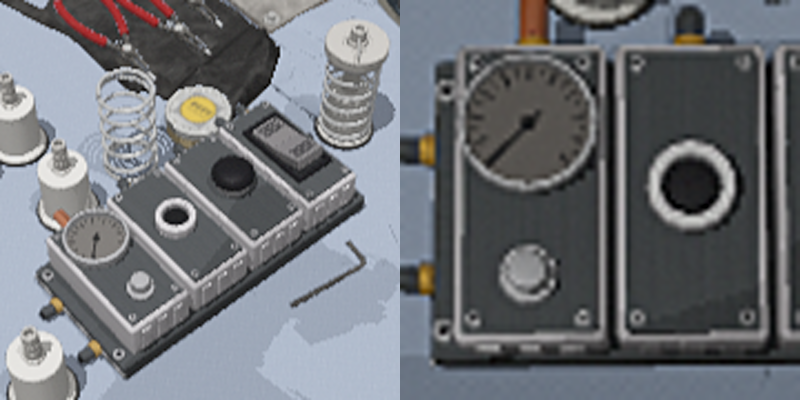

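The needle points lower left onto the heavy zero mark (right crop, tip near 490,165). The vent is up (0.082), the stop is latched (0.094), the rocker is over and the parts are unmoved. I hand the job in.

```bash
python3 -c "
from plant import ticket
print(ticket.close_job())"
```

```text
the job is handed in; nothing more can be done
None
```

The job is handed in: the stop button is latched, the shut-off rocker is tipped over, the gauge is vented to zero, the vent button is back up, and the start button and loose parts were left alone; the hand-in gave no verdict.

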